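# Push the pull-out shelf back in past its spring lock button

## Robot

A 6-joint arm with a two-finger parallel gripper is mounted at the origin on the work surface. World frame = base frame: x ahead of the robot, y to its left, z up, the work surface at z = 0. Lengths are in m, angles in degrees, forces in N, time in s.
With the tool pointing down it reaches from about 0.25 to 0.725 m from the base axis. Payload 9.7 kg.
Tool frame: the origin (TCP) lies where the fingers leave the gripper's body, on its centre line; the fingertips stand 73 mm ahead of it and the grasp point (between the pads) lies 54 mm ahead of it; y points along the fingers, x is the direction in which the jaws open and shut, and the axes are right-handed (so a half turn about y gives the same grasp; the last joint's range is limited). The gripper opens to 85 mm and grips with 20 to 120 N. Pads are 22 mm wide; open, the fingers measure 114 mm over their backs; the gripper's body (76 mm by 85 mm) begins 54 mm behind the grasp point. The pads swing forward as they close: fully open they stand 13 mm farther back than shut.
Start: joints at [-77.063, 4.979, 10.078, 95.1, 0, 90], TCP at [0.123, -0.536, 0.304] pointing down, gripper open.
Joint ranges: [-179.16, 179.16], [-48.56, 103.87], [-65.8, 70.77], [-126.05, 130.52], [-82.76, 87.17], [-180, 180]. Speed limits (degrees/s): [127.2, 127.2, 147.25, 180, 180, 180].

## Interface

Orientations are given as [roll, pitch, yaw] about the fixed x, y, z axes, in that order (R = Rz(yaw) Ry(pitch) Rx(roll)).
In Python, from workcell import sensors, imaging, bot, models gives the robot as it stands.
- The arm moves only by the tool arm_command, never from a script. Its argument "rows" is one flat list of numbers, 7 for each row, row after row: the shift along the tool's x, y, z in cm, then the turn, a rotation vector about the tool's x, y, z in degrees, then the gripper's target within -1 to 1 (fully open at 1, half-way at 0, shut at -1). A call has 1 to 12 rows; each row is the pose to reach, as a shift and turn from the pose commanded when the call began, along the tool's axes at that moment; what a row does not reach only later rows make up. A row lasts 1/12 s, in which the tool goes at most 41.7 mm and 7.16 degrees, less where a joint would pass 70% of its speed; a pose out of reach is approached as far as the arm can. A call with a gripper value outside its range is refused whole. The fingers move at their own pace and stop on an object; "force" is the grip in N (left out, the last holds). Time passes only in rows, so rows that repeat a pose let the fingers close. It gives the time, the measured TCP pose, the force and the opening at its end, in the units of the state.
- sensors.get_obs(): the state, without advancing time (a new reading comes with each control period).
- imaging.camera(name): name is "scene" or "side" or "wrist"; returns a dict with "pixels" (480x640x3 uint8, blue, green, red), "z_map" (480x640 float32, m along the optical axis (not along the pixel's ray), 0 where there is no reading), "camera_matrix" (3x3 intrinsics, pixels), "world_from_camera" (4x4, takes a point from camera to world coordinates). Camera axes: x right, y up, looking along -z (the intrinsics and any distortion apply to the point x, -y, -z); pixel columns grow to the right and rows downward; lengths in m; the calibration is good to about 2 mm. A picture is of the moment at which its call begins.
- bot.job_done(): hands the job in, once; it reports no verdict.
Trained networks look in the newest picture that a camera, given by its name, has taken for a name from the list of things; names that differ only in an ending like _2 or _b are one class to them, and where a whole thing is asked for, a point or a joint stands for the part that bears it (a point fixed in the world has none). Each returns a list of dicts, best first, with "conf" (0 to 1); they miss things now and then, are a little off and sometimes report something else, mostly with a low value. They report only what shows in the picture. A call takes as long as a camera call. They do not tell look-alikes from the thing itself.
- models.search_frame(thing, camera): "extent" ([centre column, centre row, width, height] in pixels, round what is visible of it).
- models.spot_point(thing, camera): "location" ([column, row] in pixels: a listed point, or the origin of a listed thing).
The state is a dict: "time": time; "q": joint angles; "qd": joint speeds; "joint_efforts": joint torques, N m; "ee_pos": TCP position; "tcp_rot": TCP orientation; "wrist_force": force on the tool from outside, world axes, zero at the start; "torque": the same for the moment, N m; "opening": finger opening in m.
Only numpy, scipy, OpenCV 4.12 (cv2) and the standard library are available. Lean on these libraries where they do the work, as an engineer would, in place of code of your own. Each camera call takes 0.05 s, during which the arm holds its last target.

## Task

The pull-out shelf of the small bench rack has been left out, locked by the red spring button that stands up through its rear thumb hole. With a fingertip, press the button down below the board and, holding it down, push the shelf in under the rack until the button springs up through the front thumb hole and locks it home, then take the hand away. Push only, never pick anything up: the goods riding on the shelf must stay standing on it where they are, and the loose things on the desk must stay where they lie.

Things in the scene. Friction and masses are not known exactly. Their poses are not given: they have to be found in the camera images.
- rack: galvanised bench rack, fixed to the desk, 450 long, 270 wide, 205 high. Origin on the desk, directly under the axis of the red button. Its x axis points inwards, the way the shelf is pushed home; y is across, z up. Two runners 260 apart, 50 high, carry the shelf from x = -65 to 380. Its fixed top shelf, with cartons on it up to 250 high, covers x = 213 to 392 at 157 to 169 mm above the desk; everything nearer than x = 213 is open from above.
- shelf (a joint): how far the pull-out shelf has been pushed in along the rack's x, m. About 0: left out, the button up in the rear hole. 0.090: home, the button up in the front hole. Stops at -0.004 and 0.094. While the button is up in a hole the shelf has only 5 mm of play either way. Loaded it weighs about 1.1 kg; it takes 2 to 7 N to slide and stays where it is left.
- button (a joint): how far the red spring button is pressed down, m: 0 up (its top 4 mm above the board's top), clear of the board from 0.013, end stop at 0.017. It needs about 4 N to start and 8 to 9 N at the end. Once the board has come over it, the board keeps it down, until it springs up again when a hole is centred on it within 5 mm.
- button_top (a point): centre of the flat top of the red round button, 38 in diameter, 43 above the desk when up. Below the board a fingertip may go down to 24 mm above the desk anywhere round the button without touching anything fixed.
- hole_rear (a point): centre of the rear thumb hole, at the top face of the shelf's board. Steel-trimmed square hole through the board, 48 along x, 46 across, moves with the shelf. The plywood board is 9 thick, its underside 30 and its top 39 above the desk. When the shelf is out the button stands in this hole; a fingertip in it can press the button and push the shelf by the hole's far (+x) edge, all the way home.
- hole_front (a point): centre of the front thumb hole, like the rear one, 90 nearer the shelf's front; comes over the button when the shelf is home.
- front_lip (a point): middle of the top of the shelf's rolled steel front lip, 10 thick, 242 wide, 71 above the desk, 163 before the rear hole; moves with the shelf and can be pushed too.
- mug_mid (a point): middle of a white mug, 72 in diameter, 80 high, riding on the rear part of the shelf, about 155 behind the rear hole and 62 to the rack's +y side, its handle to the front.
- gift_box_mid (a point): middle of a teal gift box, 62 x 62 x 78 high, riding on the rear part of the shelf, about 155 behind the rear hole and 62 to the rack's -y side.
- tin_mid (a point): middle of a flat round tin, 62 in diameter, 28 high, riding on the shelf beside the thumb holes, its centre some 74 off their centre line.
- small_box_mid (a point): middle of a flat pink box, 55 x 55 x 28 high, riding on the shelf beside the thumb holes, its centre some 74 off their centre line.
- tape_roll: roll of brown packing tape lying flat on the desk, 100 outside, 48 high, origin under its centre.
- bowl: white bowl on the desk, 124 across, 60 high, origin under its centre.
- red_box: flat red box on the desk, 85 x 120 x 38 high, origin under its centre.
- marker: marker pen lying on the desk, 130 long along its x, 19 thick, origin at desk level under its middle.
There are look-alikes about, which are no part of the job. There is more than one size of the part that bears tin_mid; the job needs the largest.

How it is judged (in metres and radians):
On the way, in this order (a step that is already met when the one before it is completed fails the run):
1. the red button is pressed down below the board while the shelf is still out (value of joint button above 0.0115 m and value of joint shelf below 0.012 m), for 0.05 s.
2. with the button kept down, the shelf has slid past it (value of joint button above 0.01 m and value of joint shelf between 0.025 and 0.08 m), for 0.02 s.
3. the shelf is home and the button has sprung up through the front hole (value of joint shelf between 0.084 and 0.096 m and value of joint button below 0.004 m), for 0.2 s.
At the end, for the whole second after the job is handed in: The shelf is home (pushed in 84 to 96 mm) and at rest with the red button up in the front hole (pressed less than 4 mm), the mug, the gift box, the tin and the small box stand upright on the board (height within 8 mm), and the tape roll, bowl, red box and marker lie within 20 mm of where they were (all of step 3 and velocity of joint shelf between -0.01 and 0.01 m/s and height (world z) of mug_mid between 0.071 and 0.087 m and height (world z) of gift_box_mid between 0.07 and 0.086 m and height (world z) of tin_mid between 0.045 and 0.061 m and height (world z) of small_box_mid between 0.045 and 0.061 m and angle between each of mug_mid, gift_box_mid, tin_mid, small_box_mid's own z axis and vertical below 0.15 rad and distance of each of tape_roll, bowl, red_box, marker from where it was at the start of the episode below 0.02 m); the robot touches nothing.
It fails at once if goods on the shelf lifted, tipped or knocked off it (height (world z) of mug_mid above 0.094 m or height (world z) of mug_mid below 0.064 m or angle between any of mug_mid, gift_box_mid, tin_mid, small_box_mid's own z axis and vertical above 0.5 rad or height (world z) of gift_box_mid above 0.093 m or height (world z) of gift_box_mid below 0.063 m or height (world z) of any of tin_mid, small_box_mid above 0.068 m or height (world z) of any of tin_mid, small_box_mid below 0.038 m).
It fails at once if goods on the shelf pushed away from their places on the board (more than some 30 mm) (x of any of mug_mid, gift_box_mid in the frame of hole_rear below 0.115 m or x of any of mug_mid, gift_box_mid in the frame of hole_rear above 0.195 m or y of mug_mid in the frame of hole_rear between -0.0315 and 0.0315 m or y of gift_box_mid in the frame of hole_rear between -0.0315 and 0.0315 m or x of any of tin_mid, small_box_mid in the frame of hole_rear below -0.12 m or x of any of tin_mid, small_box_mid in the frame of hole_rear above 0.05 m or y of tin_mid in the frame of hole_rear between -0.044 and 0.044 m or y of small_box_mid in the frame of hole_rear between -0.044 and 0.044 m).
It fails at once if a loose thing on the desk lifted or moved more than 30 mm (distance of any of tape_roll, bowl, red_box, marker from where it was at the start of the episode above 0.03 m).
It also fails if it takes over 35 s, if anything falls off the work surface, if the arm or the gripper's body presses on something with over 40 N, if the wrist force passes 120 N, or if a joint passes its speed limit or range.

## Working session

There is one attempt and no reset: what is moved stays moved. The work goes in short steps, Python scripts to look and compute and a tool call to move; the robot and the scene stay as the last step left them, time stands still between calls to the robot, and variables do not carry over. Pictures are saved under pics/ and viewed, and the job is handed in when it is done.

Besides the shell and the picture viewer there is one more tool, called after "Request:" as name(argument=value, ...), one argument or row to a line, values as JSON. arm_command: Moves the arm, as the interface text tells. Its arguments: {"type":"object","properties":{"rows":{"type":"array","items":{"type":"number"}},"force":{"type":"number"}},"required":["rows"]}

```bash
mkdir -p pics; ls; python3 - <<'E'
from workcell import sensors, imaging, bot, models
import cv2
o=sensors.get_obs(); print({k:o[k] for k in ('time','ee_pos','tcp_rot','wrist_force','opening')})
for c in ('scene','side'):
    r=imaging.camera(c); cv2.imwrite(f'pics/{c}0.png',r['pixels']); print(c,r['camera_matrix'],r['world_from_camera'])
    for t in ('button_top','hole_rear','hole_front','front_lip','tin_mid','small_box_mid','rack','mug_mid','gift_box_mid'):
        print(t,[(round(d['conf'],2),[round(float(v)) for v in d['location']]) for d in models.spot_point(t,c)[:3]])
E
```

```text
pics
{'time': 0.0, 'ee_pos': array([ 0.1231217 , -0.53591227,  0.30318601]), 'tcp_rot': array([-8.99987785e+01,  7.47215412e-02, -7.70632609e+01]), 'wrist_force': array([-0.09472954, -0.05456393, -0.56368253]), 'opening': 0.08552403963304626}
scene [[445.76801187   0.         318.40477652]
 [  0.         445.76801187 238.29136399]
 [  0.           0.           1.        ]] [[-0.64859273 -0.47327647  0.59610138  1.15644613]
 [ 0.76094682 -0.42064097  0.49398493  0.51224484]
 [ 0.01695322  0.77399648  0.6329629   0.78021412]
 [ 0.          0.          0.          1.        ]]
button_top [(0.73, [384, 275]), (0.5, [328, 252])]
hole_rear [(0.58, [328, 253])]
hole_front [(0.85, [313, 236])]
front_lip [(0.97, [297, 208]), (0.39, [193, 253]), (0.22, [293, 250])]
tin_mid [(0.62, [293, 250]), (0.46, [252, 225]), (0.45, [280, 205])]
small_box_mid [(0.76, [352, 240]), (0.64, [335, 289])]
rack [(0.58, [324, 262]), (0.21, [298, 205])]
mug_mid [(0.91, [387, 275])]
gift_box_mid [(0.68, [333, 291])]
side [[534.38477198   0.         332.77605257]
 [  0.         534.38477198 251.63562525]
 [  0.           0.           1.        ]] [[-0.84736756  0.39502087 -0.35486157  0.05681397]
 [-0.53076838 -0.65010533  0.54373521  0.58704992]
 [-0.01591064  0.64909288  0.76054275  0.95596555]
 [ 0.          0.          0.          1.        ]]
button_top [(0.79, [315, 266])]
hole_rear [(0.61, [315, 268])]
hole_front [(0.73, [347, 251])]
front_lip []
tin_mid [(0.76, [308, 238]), (0.63, [409, 225]), (0.56, [364, 200])]
small_box_mid [(0.61, [336, 286])]
rack [(0.95, [321, 278])]
mug_mid [(0.59, [270, 313])]
gift_box_mid [(0.68, [238, 273])]
```

View pics/scene0.png

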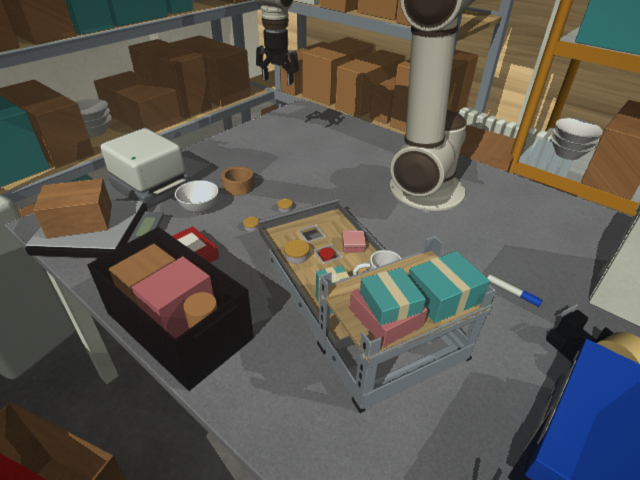

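View pics/side0.png

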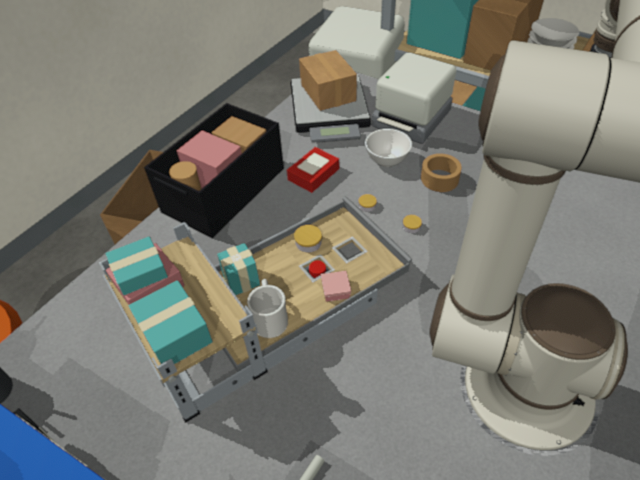

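The two views show the shelf with the red button at scene (328,254) and side (317,268). The empty front hole is at scene (313,236) and side (348,250). The tin is on one side of the holes and the pink box on the other. Two small look-alike tins lie on the desk near the lip.

```bash
cat > h.py <<'E'
import numpy as np,cv2
def ray(r,u,v):
    K=r['camera_matrix'];T=r['world_from_camera']
    d=np.array([(u-K[0,2])/K[0,0],-(v-K[1,2])/K[1,1],-1.]);return T[:3,3],T[:3,:3]@d
def plane(r,u,v,z):
    o,d=ray(r,u,v);return o+d*(z-o[2])/d[2]
def cloud(r):
    K=r['camera_matrix'];T=r['world_from_camera'];v,u=np.mgrid[:480,:640]
    z=r['z_map'];p=np.stack([(u-K[0,2])/K[0,0]*z,-(v-K[1,2])/K[1,1]*z,-z],-1)
    return p@T[:3,:3].T+T[:3,3]
E
python3 - <<'E'
from workcell import sensors, imaging, bot, models
from h import *
np.set_printoptions(precision=4,suppress=True)
for c in ('scene','side'):
    r=imaging.camera(c); P=cloud(r); im=r['pixels'].astype(int)
    hsv=cv2.cvtColor(r['pixels'],cv2.COLOR_BGR2HSV)
    box={'scene':(300,230,350,275),'side':(290,250,345,285)}[c]
    m=(((hsv[...,0]<6)|(hsv[...,0]>174))&(hsv[...,1]>190)&(hsv[...,2]>90))
    b=np.zeros_like(m);b[box[1]:box[3],box[0]:box[2]]=1;m&=b
    ys,xs=np.nonzero(m);u,v=(xs.min()+xs.max())/2,(ys.min()+ys.max())/2
    print(c,'button px',xs.mean(),ys.mean(),len(xs),'plane',plane(r,xs.mean(),ys.mean(),.043),'bbox',plane(r,u,v,.043),'cloud',np.median(P[m],0))
    for t,z in (('button_top',.043),('hole_rear',.039),('hole_front',.039),('front_lip',.071),('tin_mid',.053),('small_box_mid',.053),('mug_mid',.079),('gift_box_mid',.078),('rack',0),('bowl',0),('tape_roll',0),('red_box',0),('marker',0)):
        for d in models.spot_point(t,c)[:3]:
            print(t,round(d['conf'],2),plane(r,*d['location'],z)[:2])
    bx={'scene':(220,180,420,330),'side':(220,190,420,330)}[c]
    # board-level cloud points
    mm=(abs(P[...,2]-.039)<.004)&(r['z_map']>0)&(hsv[...,1]>60)
    s=np.zeros_like(mm);s[bx[1]:bx[3],bx[0]:bx[2]]=1
    q=P[mm&s][:,:2].astype(np.float32)
    print('board',len(q),cv2.minAreaRect(q))
    ml=(abs(P[...,2]-.069)<.004)&s.astype(bool); 
    np.save(f'pics/{c}_P.npy',P)
    cv2.imwrite(f'pics/{c}_crop.png',cv2.resize(r['pixels'][bx[1]:bx[3],bx[0]:bx[2]],None,fx=4,fy=4,interpolation=cv2.INTER_CUBIC)[:600,:800])
E
```

```text
scene button px 326.32 253.248 125 plane [ 0.4941 -0.0098  0.043 ] bbox [ 0.4945 -0.0088  0.043 ] cloud [ 0.495  -0.0092  0.0437]
button_top 0.53 [ 0.4851 -0.012 ]
button_top 0.16 [ 0.5787 -0.4015]
hole_rear 0.79 [ 0.4826 -0.0208]
hole_front 0.94 [ 0.4584 -0.0844]
front_lip 0.63 [ 0.42   -0.1712]
tin_mid 0.68 [ 0.4317 -0.2277]
tin_mid 0.57 [ 0.5508 -0.0641]
tin_mid 0.44 [ 0.5521 -0.2248]
small_box_mid 0.91 [0.417  0.0177]
mug_mid 0.59 [0.4932 0.1635]
gift_box_mid 0.92 [0.6072 0.1095]
rack 0.78 [ 0.4879 -0.0371]
bowl 0.6 [ 0.549  -0.4501]
tape_roll 0.89 [ 0.3983 -0.4482]
red_box 0.78 [ 0.6907 -0.2944]
marker 0.68 [0.2784 0.3879]
board 3882 ((0.498828262090683, -0.10810840129852295), (0.6241012811660767, 0.3874633014202118), 49.48918914794922)
side button px 316.6479591836735 267.98979591836735 196 plane [ 0.488  -0.0074  0.043 ] bbox [ 0.4866 -0.0066  0.043 ] cloud [ 0.4887 -0.008   0.0419]
button_top 0.53 [ 0.4981 -0.0154]
hole_rear 0.84 [ 0.4937 -0.0001]
hole_front 0.86 [ 0.4572 -0.0877]
front_lip 0.58 [ 0.4352 -0.1637]
tin_mid 0.84 [ 0.5475 -0.0637]
tin_mid 0.75 [ 0.3706 -0.2238]
tin_mid 0.66 [ 0.4972 -0.2418]
small_box_mid 0.65 [0.4227 0.0148]
mug_mid 0.89 [0.4868 0.1584]
gift_box_mid 0.88 [0.611  0.1061]
rack 0.69 [ 0.4929 -0.0112]
bowl 0.72 [ 0.5563 -0.4668]
tape_roll 0.87 [ 0.3957 -0.456 ]
red_box 0.7 [ 0.6931 -0.2971]
board 7259 ((0.5815049409866333, -0.037604957818984985), (0.34032878279685974, 0.4041984975337982), 67.88863372802734)
```

View pics/side_crop.png

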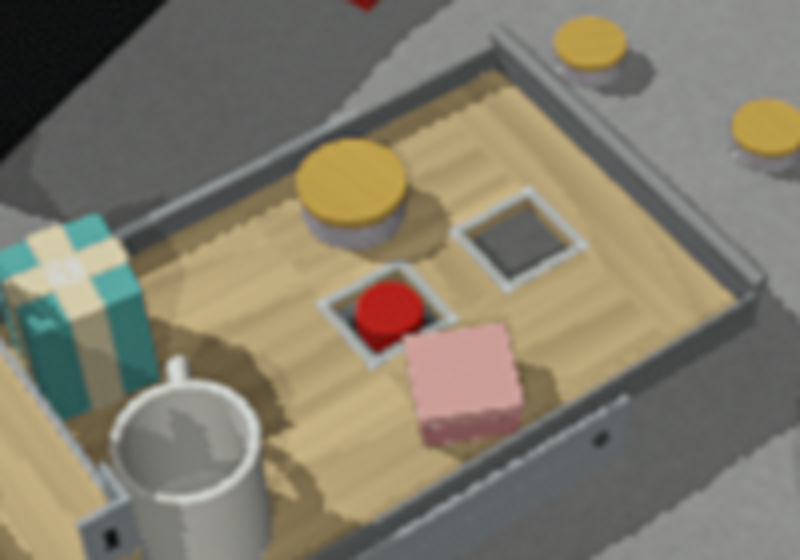

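View pics/scene_crop.png

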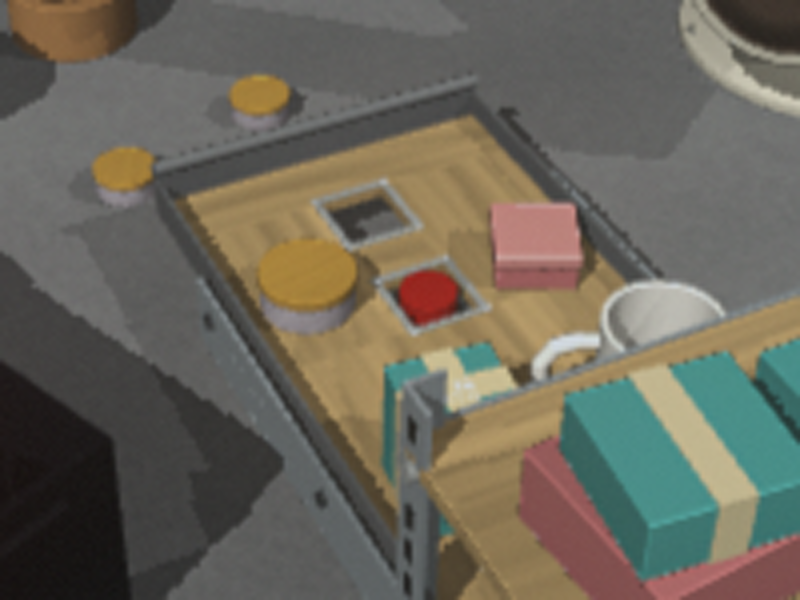

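Both crops clearly show the two square holes, so I can compute the corner centres and the lip ends from them.

```bash
python3 - <<'E'
from workcell import imaging
from h import *
np.set_printoptions(precision=4,suppress=True)
pts={'side':dict(F=[(453,235),(527,190),(585,243),(510,290)],R=[(318,305),(400,264),(456,318),(373,366)],L=[(497,30),(765,280)]),
'scene':dict(F=[(313,205),(387,181),(423,215),(352,248)],R=[(377,281),(446,258),(490,303),(416,332)],L=[(158,170),(478,82)])}
off={'side':(220,190),'scene':(220,180)}
for c in pts:
    r=imaging.camera(c); C={}
    for k,p in pts[c].items():
        z=.071 if k=='L' else .039
        w=np.array([plane(r,off[c][0]+(x+.5)/4-.5,off[c][1]+(y+.5)/4-.5,z)[:2] for x,y in p]);C[k]=w.mean(0)
        print(c,k,C[k]); 
        if k=='L': d=w[1]-w[0];print(' lip',np.linalg.norm(d),np.degrees(np.arctan2(d[1],d[0])))
    for a,b in (('F','R'),('L','R'),('L','F')):
        d=C[b]-C[a];print(a,b,np.linalg.norm(d),np.degrees(np.arctan2(d[1],d[0])))
E
```

```text
side F [ 0.4562 -0.0937]
side R [ 0.4908 -0.01  ]
side L [ 0.4262 -0.1588]
 lip 0.2408392816170289 157.88727986342596
F R 0.09046344994975994 67.55376847888256
L R 0.1621861976723295 66.55071575384049
L F 0.07175408753675852 65.2860861577524
scene F [ 0.4517 -0.0949]
scene R [ 0.4871 -0.0109]
scene L [ 0.4308 -0.1542]
 lip 0.23892563632867864 157.04981311824383
F R 0.0911447559034006 67.15152333631575
L R 0.15397628977419825 68.55658940948338
L F 0.06289865703592937 70.59285751067306
```

Request:
arm_command(
  rows=[-3, 0, 3.3, 0, -4, 0, -1, -6, 0, 6.6, 0, -8, 0, -1, -9, 0, 10, 0, -12, 0, -1, -12, 0, 13.3, 0, -16, 0, -1, -15, 0, 16.6, 0, -20, 0, -1, -18, 0, 20, 0, -24, 0, -1, -21, 0, 23.3, 0, -28, 0, -1, -24, 0, 26.6, 0, -32, 0, -1, -27, 0, 30, 0, -36, 0, -1, -30, 0, 33.3, 0, -40, 0, -1, -33, 0, 36.6, 0, -44, 0, -1, -36, 0, 40, 0, -48, 0, -1],
)

```text
time: 3.5
ee_pos: [0.411, -0.1247, 0.3042]
tcp_rot: [-90.0, -0.1, -28.9]
wrist_force: [1.0, -1.0, 0.7]
opening: 0.0001
```

Request:
arm_command(
  rows=[0.5, 0, 3.5, 0, -3, 0, -1, 0.8, 0, 7, 0, -6.5, 0, -1, 1, 0, 10.3, 0, -6.5, 0, -1, 1, 0, 10.3, 0, -6.5, 0, -1, 1, 0, 10.3, 0, -6.5, 0, -1, 1, 0, 10.3, 0, -6.5, 0, -1],
)

```text
time: 4.0
ee_pos: [0.4689, -0.0416, 0.3038]
tcp_rot: [-90.0, 0.0, -22.5]
wrist_force: [-0.5, -0.5, 0.6]
opening: -0.0003
```

```bash
python3 - <<'E'
from workcell import sensors, imaging
from h import *
np.set_printoptions(precision=4,suppress=True)
o=sensors.get_obs();print(o['time'],o['ee_pos'],o['tcp_rot'],o['wrist_force'])
r=imaging.camera('wrist');cv2.imwrite('pics/wrist1.png',r['pixels']);print(r['camera_matrix'],r['world_from_camera'])
E
```

```text
4.0 [ 0.4689 -0.0416  0.3038] [-90.0179   0.019  -22.5329] [-0.4855 -0.4916  0.6226]
[[386.7533   0.     322.3877]
 [  0.     386.7533 242.9756]
 [  0.       0.       1.    ]] [[ 0.9236  0.3649  0.1176  0.4997]
 [-0.3833  0.8786  0.2848  0.0312]
 [ 0.0006 -0.3081  0.9514  0.374 ]
 [ 0.      0.      0.      1.    ]]
```

View pics/wrist1.png

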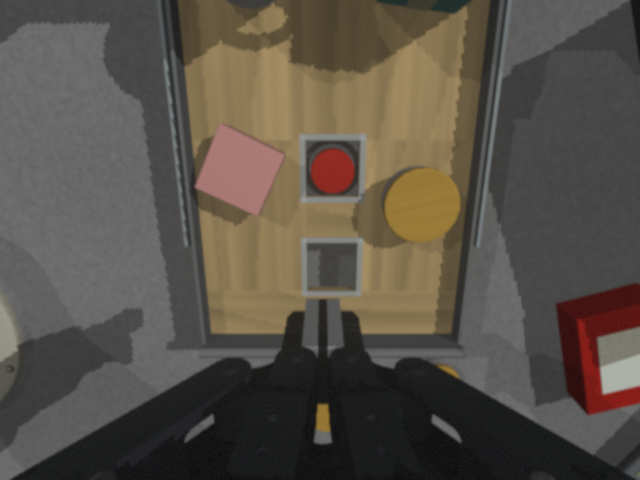

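The wrist view shows the red button at (332,171) inside the rear hole, centred about (333,168). The front hole is at (332,267), and the tin and pink box sit clear on either side.

```bash
python3 - <<'E'
from workcell import sensors, imaging
from h import *
np.set_printoptions(precision=4,suppress=True)
r=imaging.camera('wrist');o=sensors.get_obs();print(o['ee_pos'],o['tcp_rot'])
hsv=cv2.cvtColor(r['pixels'],cv2.COLOR_BGR2HSV)
m=(((hsv[...,0]<6)|(hsv[...,0]>174))&(hsv[...,1]>170)&(hsv[...,2]>90)).astype(np.uint8);m[:130]=0;m[210:]=0;m[:,:300]=0;m[:,370:]=0
ys,xs=np.nonzero(m);print(len(xs),xs.mean(),ys.mean());B=plane(r,xs.mean(),ys.mean(),.043);print('B',B, np.median(cloud(r)[m>0],0))
C={}
for k,c in dict(R=[(300,135),(365,135),(363,201),(302,202)],F=[(303,239),(361,239),(361,296),(303,297)]).items():
    w=np.array([plane(r,*p,.039)[:2] for p in c]);C[k]=w.mean(0);print(k,C[k],np.linalg.norm(w-np.roll(w,1,0),axis=1))
d=C['R']-C['F'];print(np.linalg.norm(d),np.degrees(np.arctan2(d[1],d[0])))
# side rails edges at right/left inner board edge
for a,b in (((178,20),(208,330)),((487,20),(457,330))):
    p,q=plane(r,*a,.039),plane(r,*b,.039);d=p-q;print('edge',np.degrees(np.arctan2(d[1],d[0])),p[:2],q[:2])
for n,T in (('B',B[:2]),('R',C['R'])):
    a=np.radians(o['tcp_rot'][2]);e=T-o['ee_pos'][:2]
    print(n,'tool x,z cm',100*(e@[np.cos(a),np.sin(a)]),100*(e@[-np.sin(a),np.cos(a)]))
cv2.imwrite('pics/w1c.png',cv2.resize(r['pixels'][120:320,220:480],None,fx=3,fy=3,interpolation=cv2.INTER_CUBIC))
E
```

```text
[ 0.4687 -0.0423  0.3041] [-90.0047  -0.0126 -22.627 ]
1451 332.1240523776706 170.15093039283252
B [ 0.4912 -0.0116  0.043 ] [ 0.4913 -0.0116  0.0431]
R [ 0.4917 -0.0114] [0.0569 0.0543 0.056  0.0537]
F [ 0.4568 -0.096 ] [0.058  0.0527 0.057  0.0553]
0.09152676361541819 67.5669581662843
edge 67.0691926603924 [0.425  0.1391] [ 0.3199 -0.1093]
edge 68.64853083663529 [0.644  0.0479] [ 0.5457 -0.2035]
B tool x,z cm 0.897353800922957 3.699819216621701
R tool x,z cm 0.9389222407172221 3.7363081323835945
```

View pics/w1c.png

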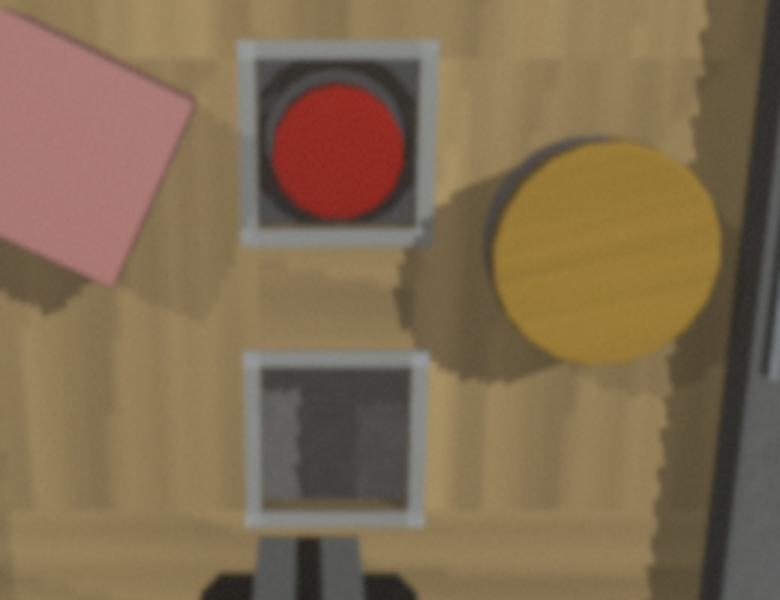

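Request:
arm_command(
  rows=[0.5, 0, 2, 0, 0, 0, -1, 0.9, 0, 3.7, 0, 0, 0, -1, 0.9, 3, 3.7, 0, 0, 0, -1, 0.9, 6, 3.7, 0, 0, 0, -1, 0.9, 9, 3.7, 0, 0, 0, -1, 0.9, 12, 3.7, 0, 0, 0, -1, 0.9, 15, 3.7, 0, 0, 0, -1, 0.9, 17, 3.7, 0, 0, 0, -1, 0.9, 17, 3.7, 0, 0, 0, -1, 0.9, 17, 3.7, 0, 0, 0, -1],
)

```text
time: 4.93
ee_pos: [0.491, -0.0117, 0.1339]
tcp_rot: [-90.0, 0.1, -22.7]
wrist_force: [0.6, 0.6, -0.4]
opening: -0.0003
```

```bash
python3 - <<'E'
from workcell import sensors, imaging
from h import *
o=sensors.get_obs();print(o['time'],o['ee_pos'],o['tcp_rot'],o['wrist_force'])
a=imaging.camera('wrist')['pixels'];b=imaging.camera('side')['pixels'];c=imaging.camera('scene')['pixels']
cv2.imwrite('pics/w2.png',np.vstack([np.hstack([cv2.resize(a,(400,300)),cv2.resize(b[215:320,260:400],(400,300))]),np.hstack([cv2.resize(c[200:305,260:400],(400,300)),cv2.resize(a[300:,200:440],(400,300))])]))
E
```

```text
4.9333 [ 0.49097031 -0.01174158  0.13387357] [-9.00291752e+01  6.64452105e-02 -2.26557346e+01] [ 0.58153144  0.60148224 -0.40005629]
```

View pics/w2.png

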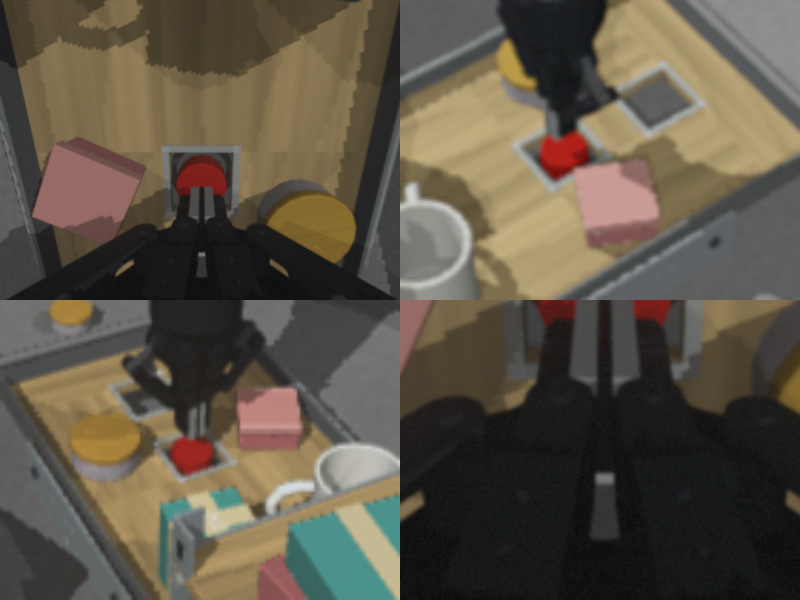

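The shut fingertips are centred over the button. Next I'll press down in slow steps.

Request:
arm_command(
  rows=[0, 0.8, 0, 0, 0, 0, -1, 0, 1.5, 0, 0, 0, 0, -1, 0, 1.8, 0, 0, 0, 0, -1, 0, 2.1, 0, 0, 0, 0, -1, 0, 2.4, 0, 0, 0, 0, -1, 0, 2.4, 0, 0, 0, 0, -1],
)

```text
time: 5.58
ee_pos: [0.4916, -0.0109, 0.1096]
tcp_rot: [-90.0, 0.0, -22.6]
wrist_force: [-1.8, -0.3, 5.6]
opening: -0.0001
```

```bash
python3 - <<'E'
from workcell import sensors, imaging
from h import *
o=sensors.get_obs();print(o['time'],o['ee_pos'],o['tcp_rot'],o['wrist_force'],o['torque'])
a=imaging.camera('wrist')['pixels'];b=imaging.camera('side')['pixels'];c=imaging.camera('scene')['pixels']
cv2.imwrite('pics/w3.png',np.vstack([np.hstack([cv2.resize(a,(400,300)),cv2.resize(b[215:320,260:400],(400,300))]),np.hstack([cv2.resize(c[200:305,260:400],(400,300)),cv2.resize(a[300:,200:440],(400,300))])]))
E
```

```text
5.5833 [ 0.49157934 -0.01087062  0.10962877] [-9.00073717e+01  3.63686468e-03 -2.25615904e+01] [-1.75690867 -0.33104904  5.63459125] [-0.05230407  0.35898265  0.04926201]
```

View pics/w3.png

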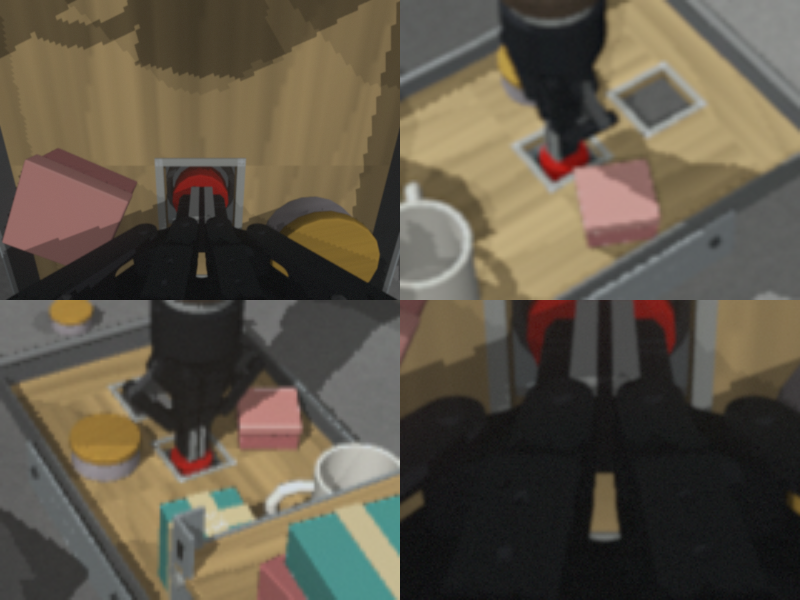

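The button is about 6 mm down at 5.6 N, which matches its spring. I'll press it the rest of the way and hold.

Request:
arm_command(
  rows=[0, 0.3, 0, 0, 0, 0, -1, 0, 0.6, 0, 0, 0, 0, -1, 0, 0.95, 0, 0, 0, 0, -1, 0, 0.95, 0, 0, 0, 0, -1, 0, 0.95, 0, 0, 0, 0, -1],
)

```text
time: 6.15
ee_pos: [0.4917, -0.0109, 0.1008]
tcp_rot: [-90.0, -0.0, -22.6]
wrist_force: [-2.2, 0.1, 7.3]
opening: 0.0001
```

```bash
python3 - <<'E'
from workcell import sensors, imaging
from h import *
o=sensors.get_obs();print(o['time'],o['ee_pos'],o['tcp_rot'],o['wrist_force'],o['torque'])
a=imaging.camera('wrist')['pixels'];b=imaging.camera('side')['pixels'];c=imaging.camera('scene')['pixels']
cv2.imwrite('pics/w4.png',np.vstack([np.hstack([cv2.resize(a,(400,300)),cv2.resize(b[215:320,260:400],(400,300))]),np.hstack([cv2.resize(c[200:305,260:400],(400,300)),cv2.resize(a[300:,200:440],(400,300))])]))
E
```

```text
6.15 [ 0.49168483 -0.01085967  0.10082064] [-8.99928641e+01 -1.91347711e-02 -2.25610316e+01] [-2.21151201  0.13902012  7.25334481] [-0.08485397  0.60179552  0.01564065]
```

View pics/w4.png

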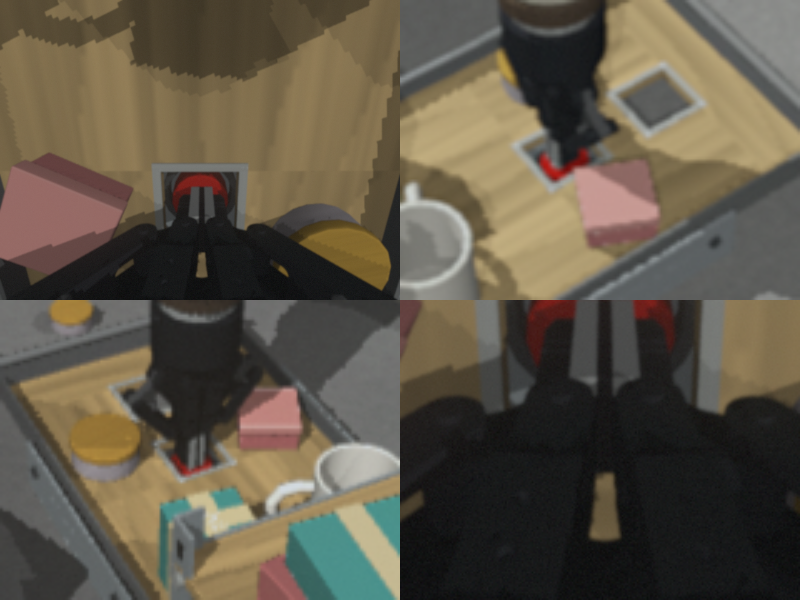

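Request:
arm_command(
  rows=[0, 0, 0.4, 0, 0, 0, -1, 0, 0, 0.8, 0, 0, 0, -1, 0, 0, 1.2, 0, 0, 0, -1, 0, 0, 1.6, 0, 0, 0, -1, 0, 0, 2.0, 0, 0, 0, -1, 0, 0, 2.4, 0, 0, 0, -1, 0, 0, 2.8, 0, 0, 0, -1, 0, 0, 3.2, 0, 0, 0, -1, 0, 0, 3.6, 0, 0, 0, -1, 0, 0, 4.0, 0, 0, 0, -1, 0, 0, 4.4, 0, 0, 0, -1],
)

```text
time: 7.22
ee_pos: [0.5086, 0.0291, 0.1008]
tcp_rot: [-90.1, -0.1, -22.6]
wrist_force: [-2.3, -7.0, 5.2]
opening: 0.0001
```

```bash
python3 - <<'E'
from workcell import sensors, imaging
from h import *
o=sensors.get_obs();print(o['time'],o['ee_pos'],o['tcp_rot'],o['wrist_force'],o['torque'])
a=imaging.camera('wrist')['pixels'];b=imaging.camera('side')['pixels'];c=imaging.camera('scene')['pixels']
cv2.imwrite('pics/w5.png',np.vstack([np.hstack([cv2.resize(a,(400,300)),cv2.resize(b[195:330,230:410],(400,300))]),np.hstack([cv2.resize(c[200:305,260:400],(400,300)),cv2.resize(a[300:,200:440],(400,300))])]))
E
```

```text
7.2167 [0.50863621 0.02911951 0.10076567] [-9.01038095e+01 -6.35457651e-02 -2.26071886e+01] [-2.27875939 -6.95033865  5.15829198] [-1.27667326  0.37258635 -0.00773744]
```

View pics/w5.png

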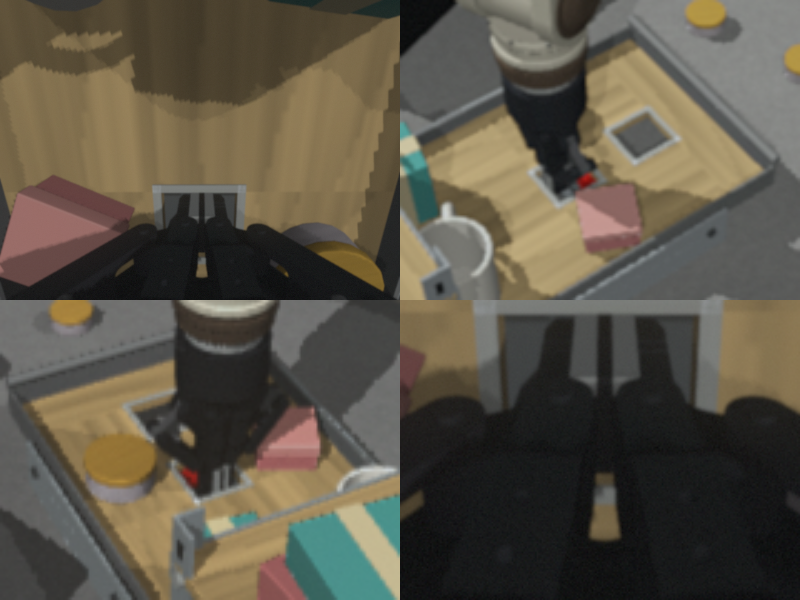

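The shelf is moving with about 7 N of push and the goods are undisturbed. I'll continue.

Request:
arm_command(
  rows=[0, 0, 0.4, 0, 0, 0, -1, 0, 0, 0.8, 0, 0, 0, -1, 0, 0, 1.2, 0, 0, 0, -1, 0, 0, 1.6, 0, 0, 0, -1, 0, 0, 2.0, 0, 0, 0, -1, 0, 0, 2.4, 0, 0, 0, -1, 0, 0, 2.8, 0, 0, 0, -1, 0, 0, 3.2, 0, 0, 0, -1, 0, 0, 3.6, 0, 0, 0, -1, 0, 0, 4.0, 0, 0, 0, -1, 0, 0, 4.4, 0, 0, 0, -1, 0, 0, 4.7, 0, 0, 0, -1],
)

```text
time: 8.37
ee_pos: [0.5264, 0.0726, 0.1003]
tcp_rot: [-90.1, -0.0, -22.6]
wrist_force: [-0.9, -6.0, 3.8]
opening: -0.0001
```

```bash
python3 - <<'E'
from workcell import sensors, imaging
from h import *
o=sensors.get_obs();print(o['time'],o['ee_pos'],o['tcp_rot'],o['wrist_force'],o['torque'])
a=imaging.camera('wrist')['pixels'];b=imaging.camera('side')['pixels'];c=imaging.camera('scene')['pixels']
cv2.imwrite('pics/w6.png',np.vstack([np.hstack([cv2.resize(a,(400,300)),cv2.resize(b[195:330,230:410],(400,300))]),np.hstack([cv2.resize(c[200:305,260:400],(400,300)),cv2.resize(a[300:,200:440],(400,300))])]))
E
```

```text
8.3667 [0.52636592 0.07264809 0.10028615] [-9.00908415e+01 -2.26743034e-03 -2.25920358e+01] [-0.92133745 -6.03279309  3.77447857] [-1.29828442  0.34861583 -0.03126511]
```

View pics/w6.png

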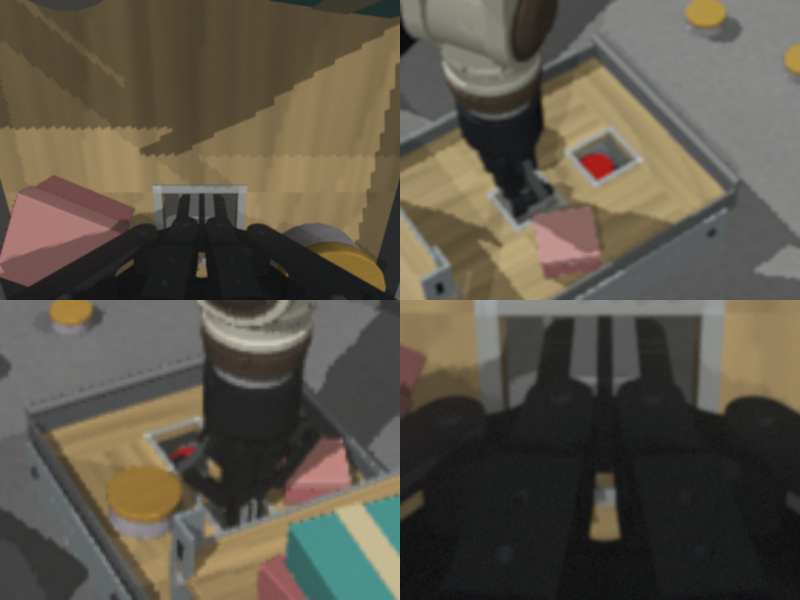

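The red button now shows at the front hole's inner edge, so roughly 12 mm remain. I'll creep in.

Request:
arm_command(
  rows=[0, 0, 0.15, 0, 0, 0, -1, 0, 0, 0.3, 0, 0, 0, -1, 0, 0, 0.45, 0, 0, 0, -1, 0, 0, 0.6, 0, 0, 0, -1, 0, 0, 0.75, 0, 0, 0, -1, 0, 0, 0.85, 0, 0, 0, -1, 0, 0, 0.95, 0, 0, 0, -1, 0, 0, 1.05, 0, 0, 0, -1, 0, 0, 1.1, 0, 0, 0, -1, 0, 0, 1.1, 0, 0, 0, -1],
)

```text
time: 9.35
ee_pos: [0.5307, 0.0835, 0.1003]
tcp_rot: [-90.0, 0.0, -22.6]
wrist_force: [0.1, -1.9, -1.0]
opening: -0.0002
```

```bash
cat > look.py <<'E'
import sys
from workcell import sensors, imaging
from h import *
o=sensors.get_obs();print(o['time'],o['ee_pos'],o['tcp_rot'],o['wrist_force'],o['torque'])
a=imaging.camera('wrist')['pixels'];r=imaging.camera('side');b=r['pixels'];c=imaging.camera('scene')['pixels']
cv2.imwrite(sys.argv[1],np.vstack([np.hstack([cv2.resize(a,(400,300)),cv2.resize(b[195:330,230:410],(400,300))]),np.hstack([cv2.resize(c[200:305,260:400],(400,300)),cv2.resize(b[225:285,290:370],(400,300),interpolation=cv2.INTER_CUBIC)])]))
hsv=cv2.cvtColor(b,cv2.COLOR_BGR2HSV)
m=(((hsv[...,0]<6)|(hsv[...,0]>174))&(hsv[...,1]>190)&(hsv[...,2]>90));m[:235]=0;m[290:]=0;m[:,:290]=0;m[:,350:]=0
ys,xs=np.nonzero(m);print('red px side',len(xs),xs.mean(),ys.mean(),'cloud',np.median(cloud(r)[m],0))
E
python3 look.py pics/w7.png
```

```text
9.35 [0.53071358 0.08353588 0.10026189] [-8.99872636e+01  1.90867334e-02 -2.25513492e+01] [ 0.09471057 -1.85954903 -1.04393069] [-0.20368552 -0.04602663  0.01420463]
red px side 193 316.7616580310881 267.8756476683938 cloud [ 0.4876648  -0.0080162   0.04262748]
```

View pics/w7.png

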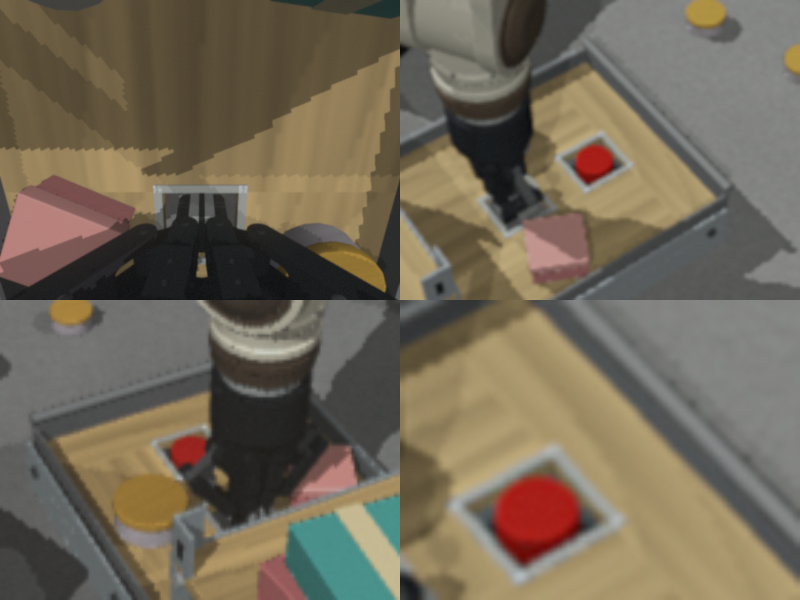

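The button is up in the front hole, with the same side-view centroid and pixel count as at the start. I'll back the tip off the edge by 6 mm and then lift straight up.

Request:
arm_command(
  rows=[0, 0, -0.3, 0, 0, 0, -1, 0, 0, -0.6, 0, 0, 0, -1, 0, -1, -0.6, 0, 0, 0, -1, 0, -2.5, -0.6, 0, 0, 0, -1, 0, -5, -0.6, 0, 0, 0, -1, 0, -8, -0.6, 0, 0, 0, -1, 0, -11, -0.6, 0, 0, 0, -1, 0, -14, -0.6, 0, 0, 0, -1, 0, -17, -0.6, 0, 0, 0, -1, 0, -20, -2, 0, 0, 0, -1, 0, -20, -5, 0, 0, 0, -1, 0, -20, -8, 0, 0, 0, -1],
)

```text
time: 10.5
ee_pos: [0.5002, 0.0093, 0.3033]
tcp_rot: [-89.9, -0.2, -22.5]
wrist_force: [0.2, 0.3, -0.3]
opening: 0.0
```

```bash
python3 look.py pics/w8.png; python3 - <<'E'
from workcell import imaging
from h import *
r=imaging.camera('wrist');cv2.imwrite('pics/w9.png',r['pixels'])
r=imaging.camera('side');cv2.imwrite('pics/s9.png',r['pixels'])
E
```

```text
10.5 [0.50016798 0.00925867 0.30325415] [-89.89644647  -0.20951934 -22.45610875] [ 0.23091868  0.32483566 -0.33268639] [-0.08467067 -0.04897097 -0.00648863]
red px side 193 316.78756476683935 267.9222797927461 cloud [ 0.4875036  -0.00855655  0.04248825]
```

View pics/w9.png

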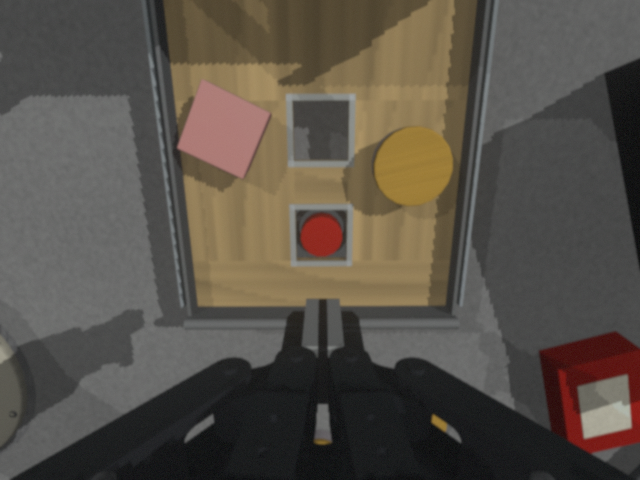

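View pics/w8.png

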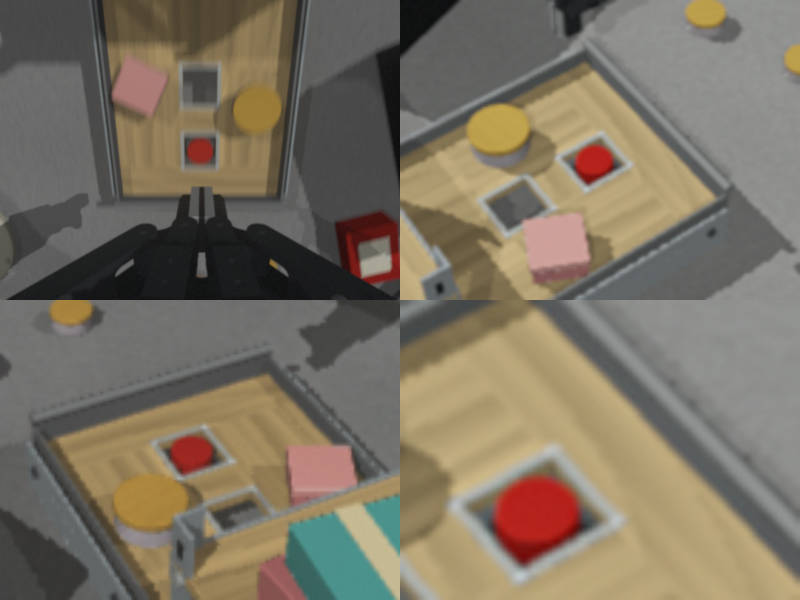

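View pics/s9.png

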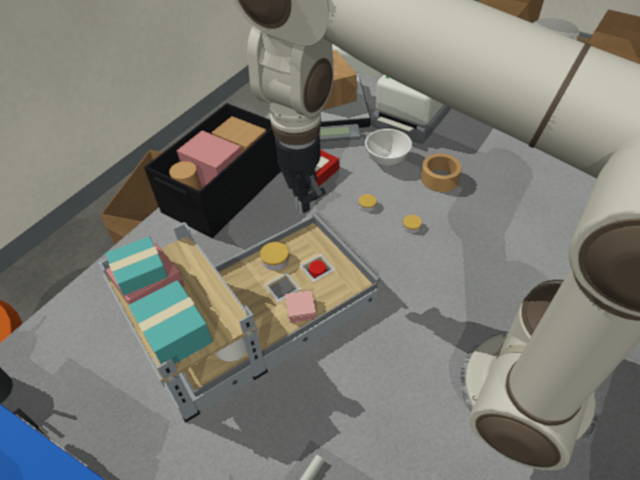

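The button (321,235) sits centred in the front hole (321,236). The tin and pink box are upright in place, and the arm is clear. I'm handing the job in.

```bash
python3 -c "
from workcell import bot,sensors
print(bot.job_done());o=sensors.get_obs();print(o['time'],o['wrist_force'])"
```

```text
the job is handed in; nothing more can be done
None
the job is handed in; nothing more can be done
```

The shelf is home with the red button up in the front hole, and I handed the job in after about 11 s of the 35 s allowed; no verdict was reported. With the shut fingertips I pressed the button about 15 mm down through the rear hole (7 N). I then pushed the shelf in by that hole's far edge at about 6–7 N until the button sprang up. After that I backed the tip off 6 mm and lifted clear.

**Last checks:**
- **Shelf:** the button is centred in the front hole to within about 2 mm, and its height and position in the side view match the start.
- **Tin and pink box:** both stand upright in their places on the board.
- **Desk things:** the bowl, tape roll and red box looked unmoved, judged by eye. The marker was only partly in view, but the arm never went near it.
- **Arm:** it is about 20 cm above the board, with the wrist force near zero.
- **Mug and gift box:** I could not fully check these. They are now mostly hidden under the top shelf. The last views that showed them, partway through the push, had them upright, and nothing came near them.

No check failed or disagreed. The cameras' positions for the button differed by 3–6 mm, and I used the wrist camera's.

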